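# Clear the bracket off the amplifier and hold its recessed reset down

### The job

The amplifier lies upside down on the bench and a loose wall bracket on it covers the recessed reset button: lift that bracket off and lay it, without dropping it, flat and right way up (channel upwards) in the empty long bay of the parts tray, beside its twin. Then take the slim push stick from the tool stand by its handle, reach its tip through the hole and hold the reset button fully down; finish like that, with the stick still gripped and the button still held down. Leave all the other things on the bench where they are.

Things in the scene. Friction and masses are not known exactly. Their poses are not given: they have to be found in the camera images.
- bracket_center (a point): Loose folded-steel wall bracket (top-hat section, 0.16 kg) lying on the upturned amplifier over the reset hole: 100 mm long, 50 wide over two flat flanges 3 mm thick, 26 high. The raised channel along its middle, 18 mm wide, straight-sided, is the grip (fingers stand over the flanges). Point: its centre, 13 mm above its underside; x along the channel, y across, z up.
- bay (a point): Empty long bay of the fixed grey parts tray (160 x 136 mm): inside 112 x 62 mm, flat floor 3 mm above the bench, walls 12 mm high above the floor. Point: middle of the bay's floor; x along its length, y across, z up. The other long bay, 66 mm away along +y, holds the twin bracket; a cross bay at the +x end holds screws.
- stylus_center (a point): Slim black plastic push stick (0.03 kg) standing tip down in the wooden tool stand, the tallest, slenderest tool there. Round handle 12 mm across, 90 mm long; below it a 5 mm shaft 60 mm long, ball-ended. The handle's flat lower end rests on the stand's top, 70 mm above the bench; 8 mm hole. Point: on the axis at the handle's middle, 105 mm above the tip; z along the axis, away from the tip.
- stylus_tip (a point): The very end of the push stick's shaft (the ball end, 5 mm in diameter), 105 mm below the handle's middle along the axis.
- reset_hole (a point): Centre of the mouth of the round reset hole, 12 mm across, straight-sided, with a flush grey rim, in the underside of the upturned amplifier (fixed grey case 150 x 200 mm, 45 mm high; its face level, 45 mm above the bench; rubber feet 7 mm high at the corners). z up out of the hole; x, y along the case's short and long sides. The white button, 9 mm across, has its top 12 mm below the face at rest.
- reset_button (a joint): How far the reset button is pressed in, in m: 0 at rest, 0.005 fully down (its top then 17 mm below the face). Sprung: about 1.5 N to start it and 5 N fully down, against a firm stop; it comes back when let go.
- stand: Wooden tool stand (fixed), 70 x 216 mm: base 8 mm thick and a drilled top board whose top is 70 mm above the bench. Origin under its centre, on the bench; four holes in a row along its y axis at -78, -26, +26 and +78 mm; three hold tools.
- driver_a_center (a point): Screwdriver with a fat black handle (26 mm in diameter, 58 mm tall above the stand's top), in the stand; leave. Point at the handle's middle.
- driver_b_center (a point): Short screwdriver with a fatter black handle (30 mm in diameter, 50 mm tall above the stand's top), in the stand; leave. Point at the handle's middle.
- mate_center (a point): The twin bracket, the same in shape, already lying in the other long bay of the tray; leave. Point at its centre, 13 mm above its underside.
- multimeter_center (a point): Grey hand multimeter lying on its back, 140 x 74 mm, 44 mm high; leave. Point at its centre, 17 mm above the bench.
- reel_center (a point): Small full reel of solder standing on its flange, 60 mm in diameter, 40 mm high; leave. Point at its centre.
- jar_center (a point): Small clear jar with a metal lid, 48 mm in diameter, 55 mm high; leave. Point at its centre.
Things that resemble listed ones, but are neither listed nor needed, are in the scene too. Leave any pink look-alike of the part that bears bracket_center alone. Several things look just like the part that bears bay: the one meant starts nearest to the robot's base.

How it is judged:
On the way, in this order (a step that is already met when the one before it is completed fails the run):
1. the bracket lies flat in the empty bay, let go (x of bracket_center in the frame of bay between -0.008 and 0.008 m and y of bracket_center in the frame of bay between -0.008 and 0.008 m and z of bracket_center in the frame of bay between 0.009 and 0.017 m and angle between the x axis of bracket_center and the x axis of bay, either way round below 0.2 rad and angle between bracket_center's own z axis and vertical below 0.06 rad and contact force between the fingers and bracket below 0.3 N and linear speed of bracket below 0.02 m/s), for 0.3 s.
2. the gripped push stick reaches through the hole and holds the button down (value of joint reset_button above 0.0038 m and contact force between stylus and reset_button above 1.5 N and horizontal distance between stylus_tip and reset_hole below 0.006 m and z of stylus_tip in the frame of reset_hole below -0.0145 m and contact force between the fingers and stylus above 2 N and distance between the grasp point and stylus_center below 0.058 m), for 0.5 s.
At the end, for the whole second after the job is handed in: Bracket at rest and let go in the bay: centre within 8 mm of its middle, aligned to 0.2 rad, flat to 0.06 rad, channel up. Push stick gripped by its handle, tip in the hole (within 6 mm of its axis, 14.5 mm deep), pushing the button with over 1.5 N, at least 3.8 of 5 mm down (all of step 1 and all of step 2); the arm keeps its last pose, push and grip.
It fails at once if a bystander is shifted or lifted by more than 20 mm (distance of any of driver_a_center, driver_b_center, mate_center, multimeter_center, reel_center, jar_center from where it was at the start of the episode above 0.02 m).
It fails at once if the bracket is dropped (falls free by more than about 25 mm) (contact force between the fingers and bracket below 0.1 N and linear speed of bracket above 0.7 m/s).
It also fails if it takes over 59 s, if anything falls off the work surface, if the arm or the gripper's body presses on something with over 40 N, if the wrist force passes 120 N, or if a joint passes its speed limit or range.

### The arm

A 6-joint arm with a two-finger parallel gripper is mounted at the origin on the work surface. World frame = base frame: x ahead of the robot, y to its left, z up, the work surface at z = 0. Lengths are in m, angles in rad, forces in N, time in s.
With the tool pointing down it reaches from about 0.425 to 0.95 m from the base axis. Payload 3.5 kg.
Tool frame: the origin (TCP) lies midway between the tips of the shut fingers; the grasp point (between the pads) lies 19 mm behind it; z points along the fingers, x is the direction in which the jaws open and shut, and the axes are right-handed (so a half turn about z gives the same grasp; the last joint's range is limited). The gripper opens to 85 mm and grips with 20 to 120 N. Pads are 22 mm wide; open, the fingers measure 114 mm over their backs; the gripper's body (76 mm by 85 mm) begins 54 mm behind the grasp point. The pads swing forward as they close: fully open they stand 13 mm farther back than shut.
Start: joints at [-0.15, 0.286, 1.577, -0, 1.279, -0.15], TCP at [0.675, 0, 0.231] pointing down, gripper open.
Joint ranges: [-2.77, 2.77], [-0.9, 2.22], [0.21, 2.48], [-1.53, 4.67], [0.24, 2.81], [-2.84, 2.84]. Speed limits (rad/s): [2.79, 2.79, 3.14, 3.14, 3.14, 3.14].

### API

Orientations are given as a unit quaternion [x, y, z, w].
In Python, from plant import readout, optics, ctrl gives the robot as it stands. The module is installed in compiled form; this text tells all that it offers.
- The arm moves only by the shell command python3 -m crank 'ROWS' [OPENING] [FORCE]. ROWS is text: rows parted by semicolons, each of 6 numbers parted by spaces: the shift along the tool's x, y, z in mm, then the turn, a rotation vector about the tool's x, y, z in rad. In form: dx dy dz ax ay az; .... A call has 1 to 5 rows; each row shifts and turns the commanded pose from where the row before left it, along the tool's axes as they then stand; what a row does not reach is not made up. A row lasts 1/8 s, in which the tool goes at most 62.5 mm and 10.7 degrees, less where a joint would pass 70% of its speed; a pose out of reach is approached as far as the arm can. A call is refused whole if a number of a shift passes 62.5 or a number of a turn 0.188, either way. A call with a gripper value outside its range is refused whole. OPENING is the opening, from -1 (shut) to 1 (fully open), set as the call begins (- or left out, the last holds). The fingers move at their own pace and stop on an object; FORCE is the grip in N (left out, the last holds). Time passes only in rows, so rows that do not move let the fingers close. It gives the time, the measured TCP pose, the force and the opening at its end, in the units of the state.
- readout.get_state(): the state, without advancing time (a new reading comes with each control period).
- optics.read_camera(name): name is "scene" or "side" or "wrist"; returns the picture (400x640x3 uint8, red, green, blue); there is no depth.
- optics.calibration(name): a dict with "mtx" (3x3 intrinsics, pixels), "rvec" (rotation vector, rad) and "tvec" (3), from world to camera coordinates, as OpenCV has them; the wrist camera has in their place "tool_from_camera" (4x4, takes a point from camera to tool coordinates, whose origin is the TCP and whose axes are the tool frame's). Camera axes: x right, y down, z forward; pixel columns grow to the right and rows downward; lengths in m; the calibration is good to about 2 mm. A picture is of the moment at which its call begins: read the wrist's pose just before it. calibration takes no time and is no camera call.
- ctrl.sign_off(): hands the job in, once; it reports no verdict.
Trained networks look in the newest picture that a camera, given by its name, has taken for a name from the list of things; names that differ only in an ending like _2 or _b are one class to them, and where a whole thing is asked for, a point or a joint stands for the part that bears it (a point fixed in the world has none). Each returns a list of dicts, best first, with "p" (0 to 1); they miss things now and then, are a little off and sometimes report something else, mostly with a low value. They report only what shows in the picture. A call takes as long as a camera call. They do not tell look-alikes from the thing itself.
- optics.recognise(camera, thing): "xy" ([column, row] as shares, 0 to 1, of the picture: columns of its width, rows of its height, amid what is visible of it).
The state is a dict: "time": time; "qpos": joint angles; "dq": joint speeds; "joint_efforts": joint torques, N m; "eef_pos": TCP position; "tcp_rot": TCP orientation; "contact_force": force on the tool from outside, world axes, zero at the start; "wrist_torque": the same for the moment, N m; "opening": opening from 0.0 (shut) to 1.0 (fully open).
Only numpy, scipy, OpenCV 4.12 (cv2) and the standard library are available. Lean on these libraries where they do the work, as an engineer would, in place of code of your own. Each camera call takes 0.05 s, during which the arm holds its last target.

## Working session

There is one attempt and no reset: what is moved stays moved. The work goes in short steps, Python scripts to look and compute and a shell command to move; the robot and the scene stay as the last step left them, time stands still between calls to the robot, and variables do not carry over. Pictures are saved under pics/ and viewed, and the job is handed in when it is done.

```bash
mkdir -p pics; cat > h.py <<'E'
import numpy as np, cv2
from plant import readout, optics, ctrl
from scipy.spatial.transform import Rotation as R
def cam(name):
    c=optics.calibration(name); K=np.array(c["mtx"])
    if name=="wrist":
        s=readout.get_state(); T=np.eye(4); T[:3,:3]=R.from_quat(s["tcp_rot"]).as_matrix(); T[:3,3]=s["eef_pos"]
        W=T@np.array(c["tool_from_camera"]); return K,W[:3,:3],W[:3,3]
    Rm,_=cv2.Rodrigues(np.array(c["rvec"],float)); t=np.array(c["tvec"],float).ravel()
    return K,Rm.T,-Rm.T@t
def ray(C,uv):
    K,Rw,o=C; d=Rw@np.linalg.inv(K)@np.array([uv[0],uv[1],1.]); return o,d/np.linalg.norm(d)
def atz(C,uv,z):
    o,d=ray(C,uv); return o+d*(z-o[2])/d[2]
def proj(C,p):
    K,Rw,o=C; q=K@(Rw.T@(np.array(p)-o)); return q[:2]/q[2]
def tri(rs):
    A=np.zeros((3,3));b=np.zeros(3)
    for o,d in rs:
        P=np.eye(3)-np.outer(d,d);A+=P;b+=P@o
    x=np.linalg.solve(A,b); return x,[np.linalg.norm((np.eye(3)-np.outer(d,d))@(x-o)) for o,d in rs]
def shot(name,fn):
    C=cam(name); im=optics.read_camera(name); cv2.imwrite("pics/"+fn,im[:,:,::-1]); return C,im
E
python3 - <<'E'
from h import *
np.set_printoptions(precision=4,suppress=True)
s=readout.get_state(); print(s["time"],s["eef_pos"],s["tcp_rot"])
for n in ["scene","side","wrist"]:
    C,im=shot(n,n+"0.png"); print(n,C[2],C[0][0,0])
    for t in ["bracket_center","bay","stylus_center","reset_hole"]:
        print(t,[(round(d["p"],2),np.round(np.array(d["xy"])*[640,400],1)) for d in optics.recognise(n,t)][:5])
print(readout.get_state()["time"])
E
```

```text
0.0 [0.6743 0.0001 0.2299] [ 1.      0.     -0.0012 -0.0002]
scene [ 1.3576 -0.427   0.7565] 400.37996023009237
bracket_center [(0.69, array([324.1, 298.8])), (0.67, array([126.3, 267.3])), (0.57, array([276.5, 231.7]))]
bay [(0.91, array([398.4, 173.3])), (0.76, array([346.2, 193.3])), (0.47, array([182.6, 231.5]))]
stylus_center [(0.49, array([182.9, 230.8]))]
reset_hole [(0.57, array([272.7, 240.5]))]
side [ 0.4251 -1.0909  1.2563] 515.9329089311944
bracket_center [(0.87, array([395.4, 243.1])), (0.86, array([320.7, 236.8])), (0.46, array([317.8, 328.7]))]
bay [(0.91, array([284.9, 187. ])), (0.73, array([272.2, 141.4]))]
stylus_center [(0.66, array([377. , 196.2])), (0.51, array([311.2, 285.5]))]
reset_hole [(0.71, array([319.9, 247.1]))]
wrist [0.6754 0.0836 0.375 ] 314.75651584646704
bracket_center [(0.67, array([217.4, 176.5])), (0.58, array([440.9, 197.1]))]
bay []
stylus_center []
reset_hole [(0.71, array([210.4, 200.6]))]
0.75
```

View pics/scene0.png

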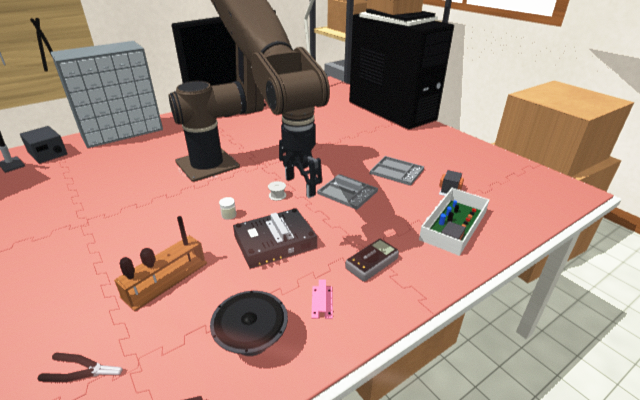

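View pics/side0.png

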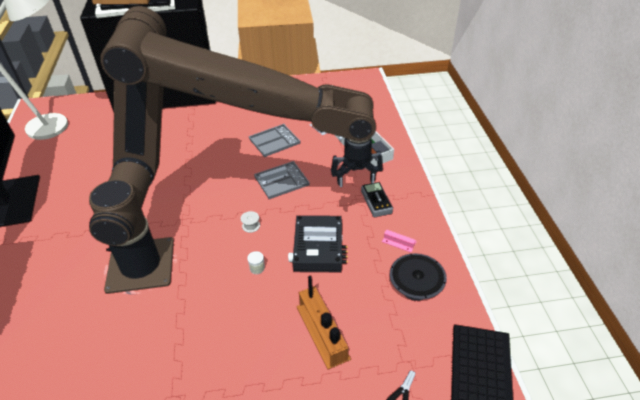

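View pics/wrist0.png

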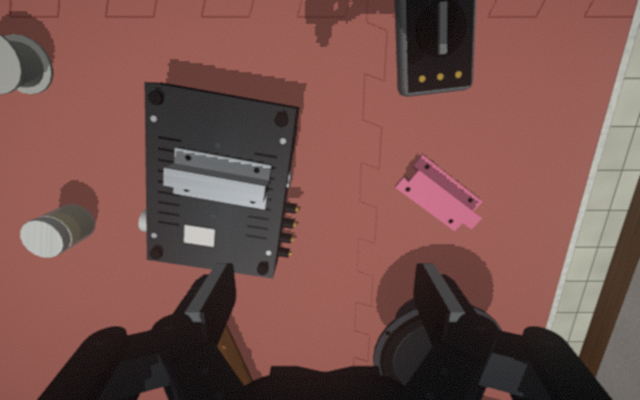

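```bash
python3 - <<'E'
from h import *
np.set_printoptions(precision=4,suppress=True)
S=cam("scene");D=cam("side");W=cam("wrist")
print("trays",atz(D,(282,179.5),.01),atz(D,(274,140.5),.01), atz(S,(347,190.5),.01),atz(S,(398,170),.01))
print("bracket W",atz(W,(217.4,176.5),.062),"D",atz(D,(320.5,237),.062),"S",atz(S,(276.5,231),.062))
print("sty",tri([ray(D,(311,287)),ray(S,(183,230))]))
# channel line ends in wrist at top z=.071
a=cv2.imread("pics/side0.png"); cv2.imwrite("pics/s1.png",cv2.resize(a[110:210,230:330],None,fx=6,fy=6,interpolation=cv2.INTER_CUBIC))
a=cv2.imread("pics/wrist0.png"); cv2.imwrite("pics/w1.png",cv2.resize(a[120:240,140:310],None,fx=4.5,fy=4.5,interpolation=cv2.INTER_CUBIC))
a=cv2.imread("pics/scene0.png"); cv2.imwrite("pics/sc1.png",cv2.resize(a[200:310,100:220],None,fx=5,fy=5,interpolation=cv2.INTER_CUBIC))
E
```

```text
trays [0.4706 0.3137 0.01  ] [0.4608 0.5485 0.01  ] [0.4676 0.3174 0.01  ] [0.4661 0.5596 0.01  ]
bracket W [0.5658 0.0012 0.062 ] D [ 0.5618 -0.0308  0.062 ] S [ 0.58   -0.0232  0.062 ]
sty (array([ 0.5032, -0.2526,  0.1175]), [np.float64(0.002238128936333854), np.float64(0.0022381289363339455)])
```

View pics/s1.png

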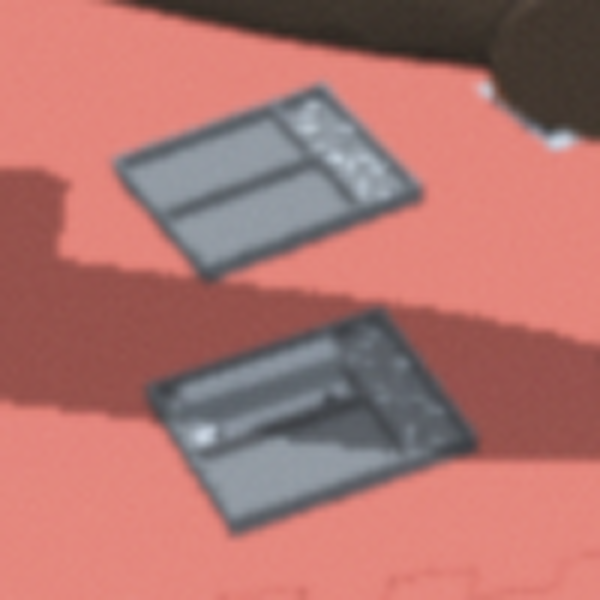

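View pics/w1.png

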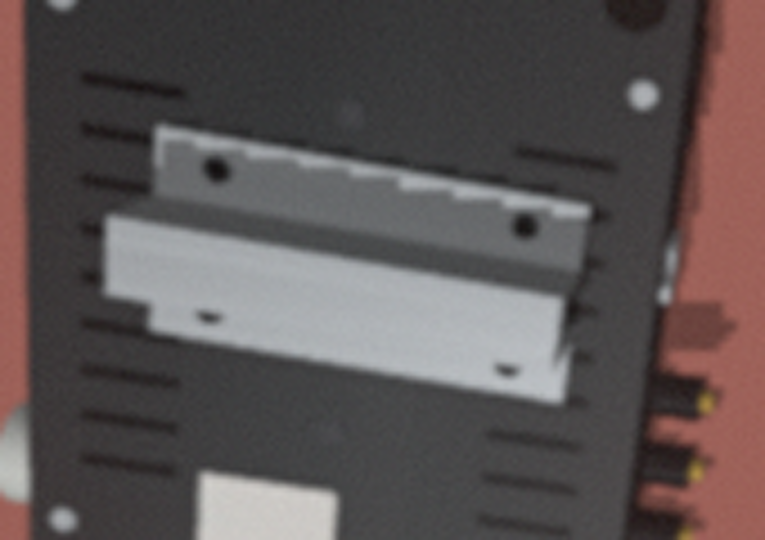

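View pics/sc1.png

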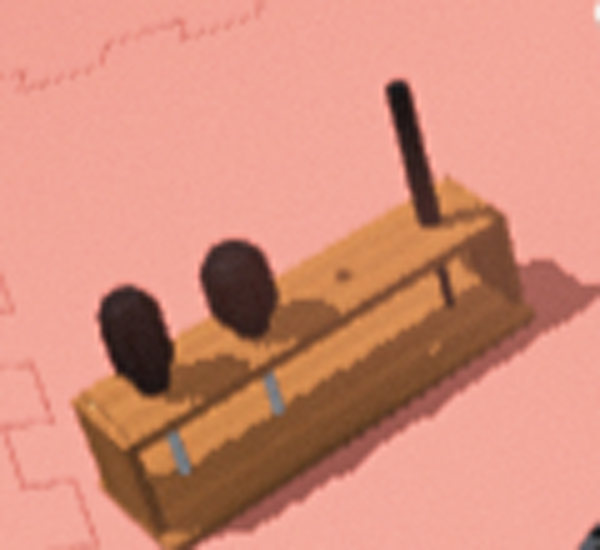

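```bash
python3 - <<'E'
from h import *
np.set_printoptions(precision=4,suppress=True)
S=cam("scene");D=cam("side");W=cam("wrist")
print(W[1],optics.calibration("wrist")["tool_from_camera"])
# amp label, jar top, multimeter
print("label W",atz(W,(199,236),.045),"D",atz(D,(313,252.5),.045),"S",atz(S,(252.5,232.5),.045))
print("jar top W",atz(W,(48,237),.055),"D",atz(D,(256,254.5),.055),"S",atz(S,(227,201.5),.055))
print("pink W",atz(W,(440,197),.01),"D",atz(D,(399,241),.01),"S",atz(S,(322,299),.01))
print(proj(S,readout.get_state()["eef_pos"]),proj(D,readout.get_state()["eef_pos"]))
E
```

```text
[[ 1.     -0.0006  0.0001]
 [-0.0005 -0.9447 -0.3278]
 [ 0.0003  0.3278 -0.9447]] [[ 1.     -0.0006  0.      0.0005]
 [ 0.0005  0.9448  0.3278 -0.0836]
 [-0.0002 -0.3278  0.9448 -0.1437]
 [ 0.      0.      0.      1.    ]]
label W [ 0.5307 -0.0741  0.045 ] D [ 0.5319 -0.0748  0.045 ] S [ 0.5279 -0.0725  0.045 ]
jar top W [ 0.3657 -0.0705  0.055 ] D [ 0.3597 -0.0635  0.055 ] S [ 0.3568 -0.0718  0.055 ]
pink W [ 0.8169 -0.0385  0.01  ] D [ 0.8139 -0.0419  0.01  ] S [ 0.8144 -0.035   0.01  ]
[300.6705 192.5767] [356.243  186.1136]
```

```bash
python3 - <<'E'
from h import *
np.set_printoptions(precision=4,suppress=True)
S=cam("scene");D=cam("side");W=cam("wrist")
f=lambda x,y:(140+(x-1.75)/4.5,120+(y-1.75)/4.5)
q=[atz(W,f(*p),.071) for p in [(105,215),(563,297),(555,378),(105,295)]]
print(np.array(q),np.mean(q,0)); print([np.degrees(np.arctan2(*(b-a)[1::-1])) for a,b in ((q[0],q[1]),(q[3],q[2]))])
q=[atz(W,f(*p),.048) for p in [(155,125),(590,210),(570,403),(148,330)]]
print(np.array(q),np.mean(q,0))
for n,C,b in (("side",D,(285,205,355,280)),("scene",S,(225,200,325,270))):
    a=cv2.imread(f"pics/{n}0.png")[b[1]:b[3],b[0]:b[2]]; cv2.imwrite(f"pics/b_{n}.png",cv2.resize(a,None,fx=7,fy=7,interpolation=cv2.INTER_CUBIC))
E
```

```text
[[ 0.5163  0.0128  0.071 ]
 [ 0.6155 -0.0059  0.071 ]
 [ 0.6125 -0.0252  0.071 ]
 [ 0.5132 -0.0054  0.071 ]] [ 0.5644 -0.0059  0.071 ]
[np.float64(-10.718305590231342), np.float64(-11.25797809784105)]
[[ 0.5194  0.0287  0.048 ]
 [ 0.6187  0.0086  0.048 ]
 [ 0.611  -0.04    0.048 ]
 [ 0.5099 -0.021   0.048 ]] [ 0.5647 -0.0059  0.048 ]
```

View pics/b_side.png

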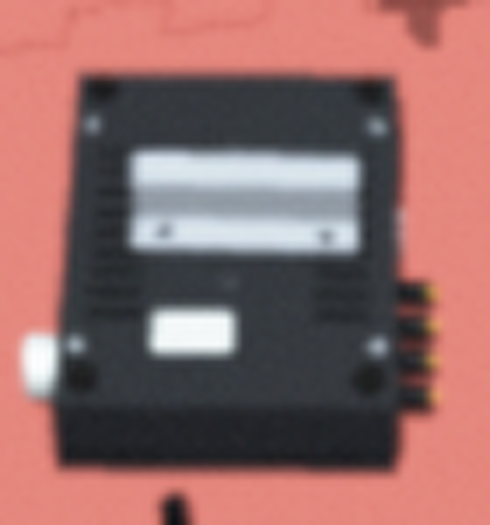

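View pics/b_scene.png

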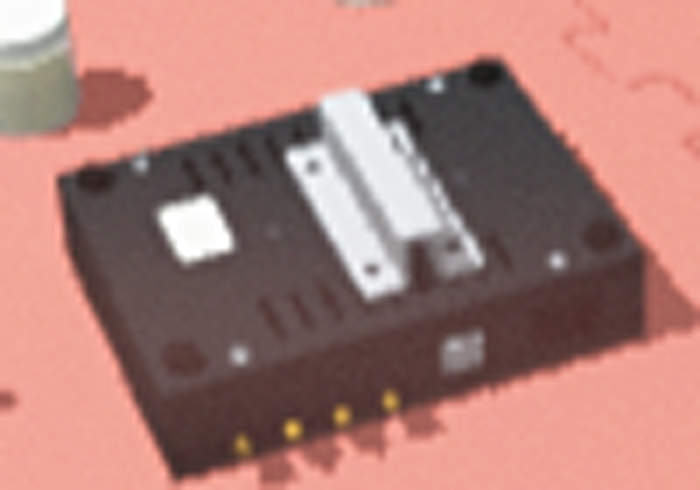

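```bash
python3 -m crank '-43 -52 -4 0 0 0;-43 -52 -4 0 0 0;-43 -52 -4 0 0 0;-43 -52 -4 0 0 0;-43 -52 -4 0 0 0'; python3 -m crank '0 0 0 0 0 -0.172;0 0 0 0 0 -0.172;0 0 0 0 0 -0.172;0 0 0 0 0 -0.172;0 0 0 0 0 -0.172'; python3 -m crank '0 0 0 0 0 -0.172;0 0 0 0 0 -0.172;0 0 0 0 0 -0.172;0 0 0 0 0 0;0 0 0 0 0 0'
python3 - <<'E'
from h import *
np.set_printoptions(precision=4,suppress=True)
s=readout.get_state(); print(s["time"],s["eef_pos"],R.from_quat(s["tcp_rot"]).as_matrix(),s["qpos"])
C,im=shot("wrist","wt.png"); 
cv2.imwrite("pics/wt2.png",cv2.resize(im[:,:,::-1],(800,500),interpolation=cv2.INTER_CUBIC))
E
```

```text
time: 1.38
eef_pos: [0.4748, 0.2418, 0.2503]
tcp_rot: [1.0, -0.0, 0.0, -0.0]
contact_force: [0.9, -0.1, 0.1]
opening: 0.998
time: 2.0
eef_pos: [0.4762, 0.2405, 0.25]
tcp_rot: [0.908, 0.419, 0.0, 0.0]
contact_force: [0.3, 0.5, -0.4]
opening: 0.999
time: 2.62
eef_pos: [0.4762, 0.2404, 0.2499]
tcp_rot: [0.773, 0.634, 0.0, 0.0]
contact_force: [-0.1, -0.0, 1.0]
opening: 0.998
2.625 [0.4762 0.2404 0.2499] [[ 0.196   0.9806  0.0002]
 [ 0.9806 -0.196   0.0001]
 [ 0.0001  0.0002 -1.    ]] [ 0.2773 -0.0425  1.9038  0.      1.2802 -1.0963]
```

View pics/wt2.png

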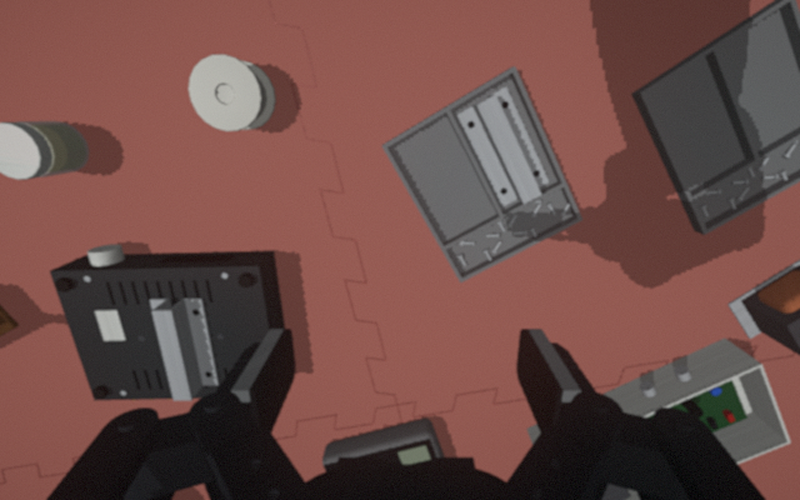

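```bash
python3 - <<'E'
import cv2
a=cv2.imread("pics/wt.png")[45:230,300:475]; cv2.imwrite("pics/wt3.png",cv2.resize(a,None,fx=3.2,fy=3.2,interpolation=cv2.INTER_CUBIC))
E
```

```text
(no output)
```

View pics/wt3.png

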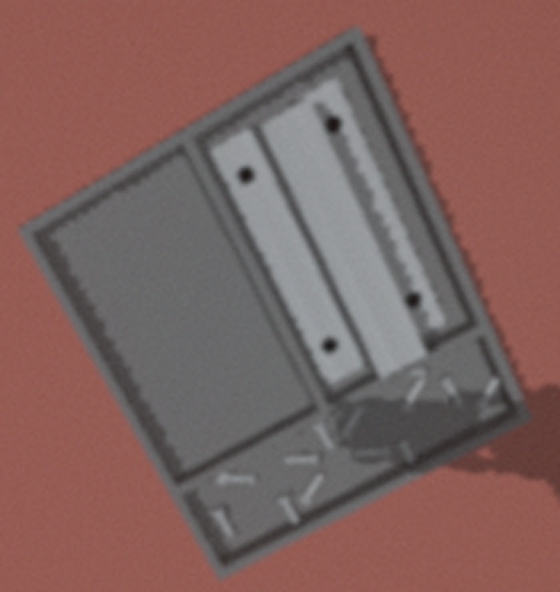

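```bash
python3 - <<'E'
from h import *
np.set_printoptions(precision=4,suppress=True)
W=cam("wrist"); f=lambda p:(300+(p[0]-1.1)/3.2,45+(p[1]-1.1)/3.2)
img=np.array([(20,230),(360,28),(528,412),(222,577)],float)
q=np.array([atz(W,f(p),.015) for p in img]); print(q)
L=np.array([[-80,-68],[-80,68],[80,68],[80,-68]])/1e3   # tray local
# fit 2D rigid
a=q[:,:2]; ac=a.mean(0); H=L.T@(a-ac); th=np.arctan2(H[0,1]-H[1,0],H[0,0]+H[1,1])
Rm=np.array([[np.cos(th),-np.sin(th)],[np.sin(th),np.cos(th)]])
print("c",ac,"yaw",np.degrees(th),"res",a-ac-L@Rm.T)
b=ac+Rm@[-.020,-.033]; print("bay",b)
# check: bay floor corners and wall tops in crop
g=lambda p:(np.array(proj(W,p))-[300,45])*3.2+1.1
for z in(.003,.015):
  print(z,[g([*(b+Rm@np.array(c)),z]).round() for c in((-.056,-.031),(-.056,.031),(.056,.031),(.056,-.031))])
E
```

```text
[[0.4167 0.2294 0.015 ]
 [0.3741 0.3579 0.015 ]
 [0.5216 0.407  0.015 ]
 [0.567  0.2808 0.015 ]]
c [0.4698 0.3188] yaw 18.839163823091052 res [[ 0.0006  0.0008]
 [ 0.0019  0.0006]
 [-0.002  -0.0019]
 [-0.0005  0.0006]]
bay [0.4616 0.2811]
0.003 [array([ 34., 230.]), array([179., 143.]), array([313., 401.]), array([176., 476.])]
0.015 [array([ 33., 233.]), array([183., 142.]), array([320., 409.]), array([178., 485.])]
```

```bash
python3 -m crank '-45 27 20 0 0 0;-45 27 20 0 0 0;-45 27 20 0 0 0;-45 27 20 0 0 0;-45 27 20 0 0 0'; python3 -m crank '0 0 0 0 0 0'
python3 - <<'E'
from h import *
np.set_printoptions(precision=4,suppress=True)
s=readout.get_state(); print(s["time"],s["eef_pos"])
M=R.from_quat(s["tcp_rot"]).as_matrix(); print(M.T@(np.array([.5645,-.006,.1])-s["eef_pos"])*1e3)
C,im=shot("wrist","wb.png")
E
```

```text
time: 3.3
eef_pos: [0.5656, -0.0081, 0.1494]
tcp_rot: [0.773, 0.634, 0.0, 0.0]
contact_force: [0.5, 0.5, -1.3]
opening: 1.002
time: 3.42
eef_pos: [0.5648, -0.0094, 0.1479]
tcp_rot: [0.774, 0.633, -0.001, -0.001]
contact_force: [-0.1, 0.0, 0.4]
opening: 0.997
3.425 [ 0.5648 -0.0094  0.1479]
[ 3.2579 -0.8333 47.8798]
```

View pics/wb.png

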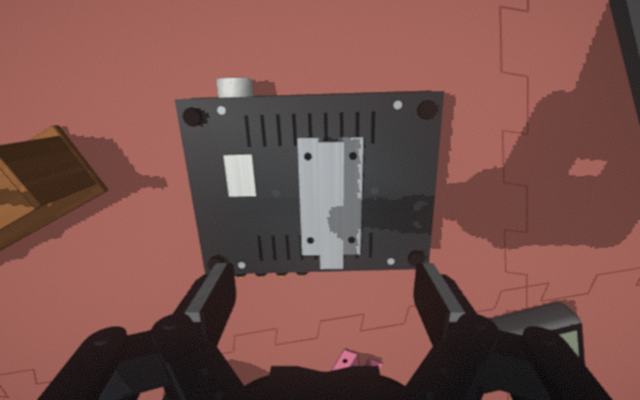

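```bash
python3 - <<'E'
from h import *
np.set_printoptions(precision=4,suppress=True)
W=cam("wrist"); s=readout.get_state(); M=R.from_quat(s["tcp_rot"]).as_matrix()
q=np.array([atz(W,p,.071) for p in [(318.5,142),(343,142),(344,268),(320.5,268)]]);print(q,q.mean(0))
print(M.T@(q.mean(0)-s["eef_pos"])*1e3); 
q=np.array([atz(W,p,.048) for p in [(298,138),(362,137),(361,255),(301,255)]]);print(q.mean(0),M.T@(q.mean(0)-s["eef_pos"])*1e3)
E
```

```text
[[ 0.5143 -0.0025  0.071 ]
 [ 0.5177  0.0143  0.071 ]
 [ 0.6169 -0.003   0.071 ]
 [ 0.6132 -0.0215  0.071 ]] [ 0.5655 -0.0032  0.071 ]
[ 4.5533 -0.0056 77.836 ]
[ 0.5659 -0.0036  0.048 ] [  4.1816   0.4718 100.8349]
```

```bash
python3 -m crank '4 0 30 0 0 0;0 0 30 0 0 0;0 0 20 0 0 0;0 0 10 0 0 0;0 0 6 0 0 0'; python3 -m crank '0 0 0 0 0 0;0 0 0 0 0 0'
```

```text
time: 4.1
eef_pos: [0.5662, -0.0022, 0.054]
tcp_rot: [0.772, 0.635, 0.0, 0.0]
contact_force: [0.3, -0.7, 0.5]
opening: 0.998
time: 4.35
eef_pos: [0.5666, -0.0027, 0.0547]
tcp_rot: [0.773, 0.635, 0.001, 0.001]
contact_force: [0.6, -0.0, -0.3]
opening: 1.001
```

```bash
python3 -m crank '0 0 3 0 0 0;0 0 0 0 0 0'; python3 -m crank '0 0 0 0 0 0;0 0 0 0 0 0;0 0 0 0 0 0;0 0 0 0 0 0;0 0 0 0 0 0' -1 60; python3 -m crank '0 0 0 0 0 0;0 0 0 0 0 0;0 0 0 0 0 0'
```

```text
time: 4.6
eef_pos: [0.5658, -0.0026, 0.0508]
tcp_rot: [0.773, 0.635, -0.0, -0.0]
contact_force: [-0.2, 0.5, -0.1]
opening: 1.001
time: 5.22
eef_pos: [0.5662, -0.0026, 0.0511]
tcp_rot: [0.773, 0.635, 0.0, 0.0]
contact_force: [0.4, -0.6, 0.3]
opening: 0.193
time: 5.6
eef_pos: [0.5662, -0.0026, 0.0511]
tcp_rot: [0.773, 0.635, 0.0, 0.0]
contact_force: [0.1, -0.6, 1.6]
opening: 0.193
```

```bash
python3 -m crank '0 0 -10 0 0 0;0 0 -25 0 0 0;0 0 -25 0 0 0;0 0 -25 0 0 0;0 0 0 0 0 0'; python3 -m crank '0 0 0 0 0 0'; python3 - <<'E'
from h import *
C,im=shot("wrist","wl.png"); shot("scene","sl.png")
np.save("wl.npy",np.hstack([C[0].ravel(),C[1].ravel(),C[2]]))
for t in ["reset_hole"]: print([(round(d["p"],2),np.round(np.array(d["xy"])*[640,400],1)) for n in ("wrist","scene") for d in optics.recognise(n,t)])
E
```

```text
time: 6.22
eef_pos: [0.5671, -0.0026, 0.1379]
tcp_rot: [0.772, 0.635, 0.001, 0.002]
contact_force: [0.3, 0.1, -2.2]
opening: 0.194
time: 6.35
eef_pos: [0.5648, -0.0023, 0.1345]
tcp_rot: [0.773, 0.635, -0.001, -0.001]
contact_force: [-0.2, -0.8, -2.3]
opening: 0.192
[(0.7, array([270.2, 160.5])), (0.67, array([274.1, 238.9]))]
```

View pics/wl.png

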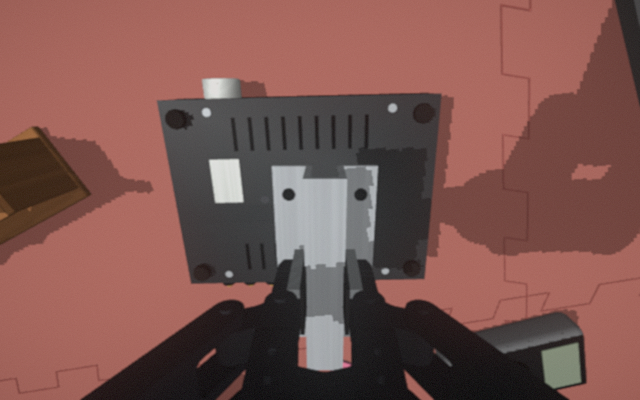

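View pics/sl.png

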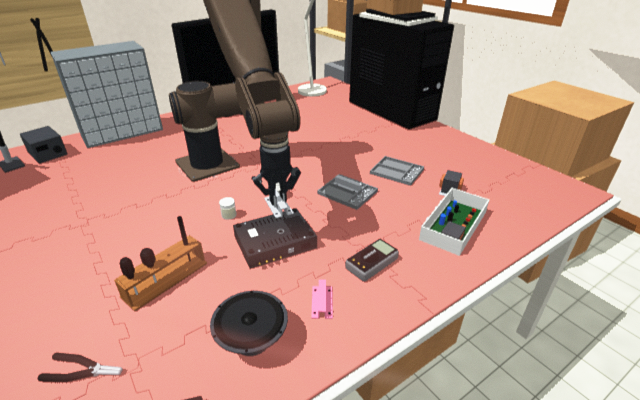

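```bash
python3 - <<'E'
from h import *
np.set_printoptions(precision=4,suppress=True)
W=cam("wrist"); s=readout.get_state(); M=R.from_quat(s["tcp_rot"]).as_matrix(); p=s["eef_pos"]
for uv in [(324.5,179),(325,370)]: print(M.T@(atz(W,uv,p[2]+.020)-p)*1e3)
for uv in [(273,166),(378,166)]: print(M.T@(atz(W,uv,p[2]-.003)-p)*1e3)
h=atz(W,(264.5,199),.045); print("possible hole",h)
ang=np.radians(18.84+90); 
print(M.T@(np.array([.4616,.2811,.1])-p)*1e3)
E
python3 -c "
import cv2
a=cv2.imread('pics/sl.png')[200:270,225:325]; cv2.imwrite('pics/sl2.png',cv2.resize(a,None,fx=7,fy=7,interpolation=cv2.INTER_CUBIC))"
```

```text
[ -0.667  -50.1064 -19.8601]
[ -0.4479  50.6001 -20.1414]
[-25.1788 -50.2643   3.1413]
[ 24.7539 -50.2518   3.1395]
possible hole [ 0.5512 -0.0483  0.045 ]
[ 258.0885 -156.1705   34.6983]
```

View pics/sl2.png

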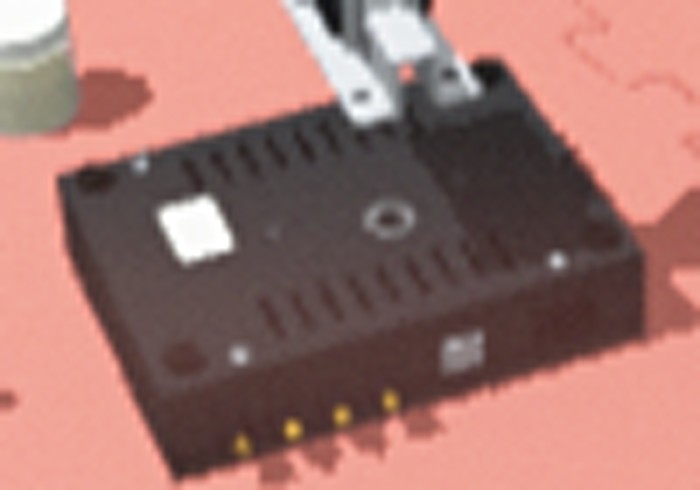

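```bash
python3 -m crank '51 -31 0 0 0 0;51 -31 0 0 0 0;51 -31 0 0 0 0;51 -31 0 0 0 0;51 -31 0 0 0 0'; python3 -m crank '0 0 0 0 0 -0.175;0 0 0 0 0 -0.175;0 0 0 0 0 -0.175;0 0 0 0 0 0'; python3 - <<'E'
from h import *
np.set_printoptions(precision=4,suppress=True)
s=readout.get_state(); M=R.from_quat(s["tcp_rot"]).as_matrix(); p=s["eef_pos"]
print(p,np.degrees(np.arctan2(M[1,0],M[0,0])),M.T@(np.array([.4616,.2811,.05])-p)*1e3)
C,im=shot("wrist","wt4.png")
E
```

```text
time: 7.18
eef_pos: [0.462, 0.2792, 0.1353]
tcp_rot: [0.773, 0.635, -0.0, -0.0]
contact_force: [0.7, 0.5, -1.6]
opening: 0.191
time: 7.68
eef_pos: [0.4628, 0.2776, 0.1351]
tcp_rot: [0.582, 0.813, -0.001, -0.0]
contact_force: [-0.2, 0.1, -1.6]
opening: 0.195
[0.4628 0.2776 0.1351] 108.80877930577184 [ 3.6997  0.1341 85.1104]
```

View pics/wt4.png

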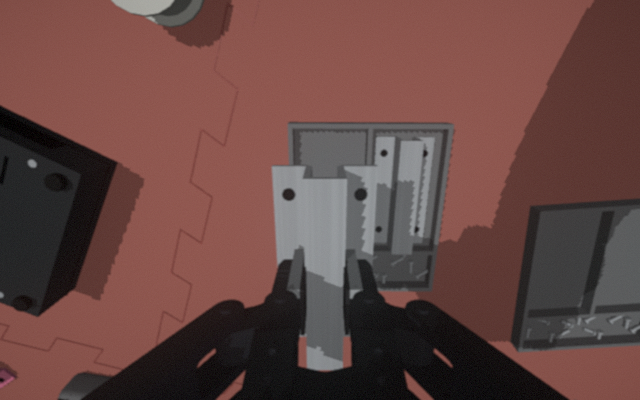

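```bash
python3 - <<'E'
from h import *
np.set_printoptions(precision=4,suppress=True)
W=cam("wrist"); s=readout.get_state(); M=R.from_quat(s["tcp_rot"]).as_matrix(); p=s["eef_pos"]
for uv in [(288.5,122.5),(453.5,123),(433,291.5)]: 
    w=atz(W,uv,.015); print(w,M.T@(w-p)*1e3)
c=M@np.array([0,0,0]); a=cv2.imread("pics/wt4.png")[110:300,270:470]; cv2.imwrite("pics/wt5.png",cv2.resize(a,None,fx=4,fy=4,interpolation=cv2.INTER_CUBIC))
E
```

```text
[0.4154 0.2293 0.015 ] [-30.4269 -60.3709 120.3136]
[0.3724 0.3572 0.015 ] [104.4393 -59.9173 120.3084]
[0.5252 0.4104 0.015 ] [105.7693 101.8217 120.1392]
```

View pics/wt5.png

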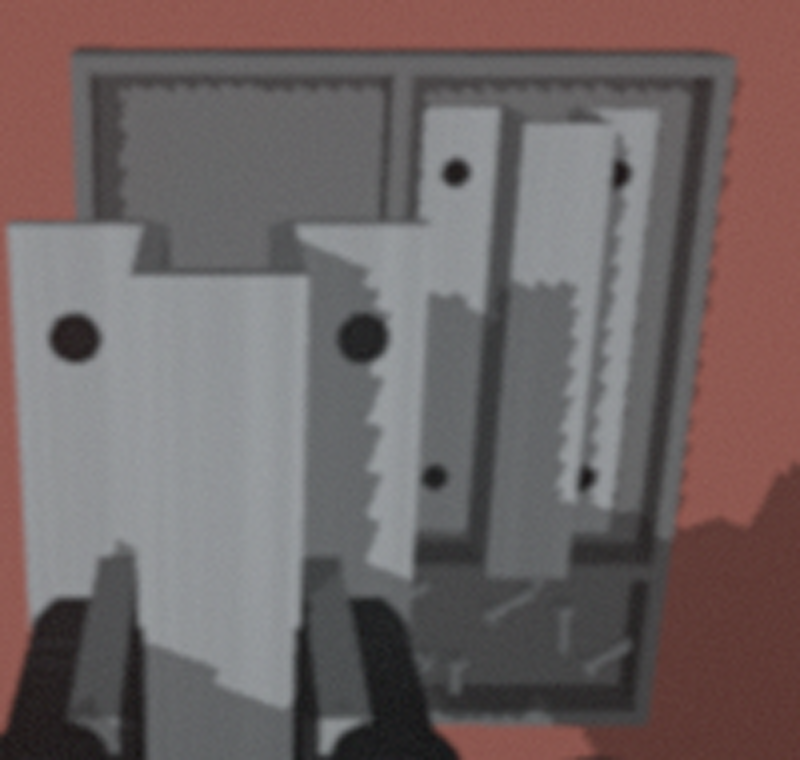

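```bash
python3 -m crank '4 0 30 0 0 0;0 0 30 0 0 0;0 0 25 0 0 0;0 0 15 0 0 0;0 0 0 0 0 0'; python3 -m crank '0 0 0 0 0 0'; python3 - <<'E'
from h import *
np.set_printoptions(precision=4,suppress=True)
s=readout.get_state(); M=R.from_quat(s["tcp_rot"]).as_matrix(); p=s["eef_pos"]
C,im=shot("wrist","wt6.png")
print(p,M.T@(np.array([.4616,.2811,.0088])-p)*1e3, s["contact_force"])
cv2.imwrite("pics/wt6.png",cv2.resize(im[150:400,200:500,::-1],None,fx=2.6,fy=2.4,interpolation=cv2.INTER_CUBIC))
E
```

```text
time: 8.35
eef_pos: [0.461, 0.281, 0.0346]
tcp_rot: [0.582, 0.813, -0.001, -0.001]
contact_force: [-0.2, -0.0, -1.7]
opening: 0.197
time: 8.48
eef_pos: [0.4628, 0.2818, 0.0369]
tcp_rot: [0.582, 0.814, 0.001, 0.001]
contact_force: [0.3, 0.1, -1.5]
opening: 0.196
[0.4628 0.2818 0.0369] [-0.2491 -1.3637 28.0533] [ 0.3153  0.093  -1.5419]
```

View pics/wt6.png

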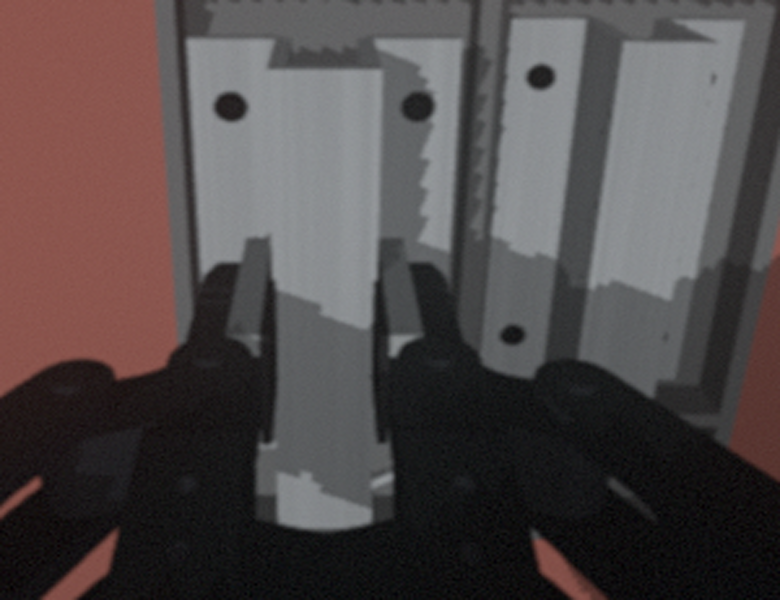

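```bash
python3 -m crank '0 -0.5 12 0 0 0;0 0 8 0 0 0;0 0 4 0 0 0;0 0 0 0 0 0;0 0 0 0 0 0'; python3 -m crank '0 0 1.5 0 0 0;0 0 0 0 0 0'; python3 -m crank '0 0 1 0 0 0;0 0 0 0 0 0'
```

```text
time: 9.15
eef_pos: [0.4616, 0.2814, 0.012]
tcp_rot: [0.581, 0.814, 0.0, 0.0]
contact_force: [0.2, -0.9, -2.3]
opening: 0.2
time: 9.4
eef_pos: [0.4614, 0.2813, 0.0104]
tcp_rot: [0.581, 0.814, 0.0, 0.0]
contact_force: [0.2, -0.6, -1.8]
opening: 0.197
time: 9.65
eef_pos: [0.4613, 0.2813, 0.0093]
tcp_rot: [0.581, 0.814, -0.0, -0.0]
contact_force: [-0.1, -0.2, -1.6]
opening: 0.192
```

```bash
python3 -m crank '0 0 0.7 0 0 0;0 0 0 0 0 0'; python3 -m crank '0 0 0 0 0 0;0 0 0 0 0 0;0 0 0 0 0 0;0 0 0 0 0 0' -0.3; python3 - <<'E'
from h import *
C,im=shot("wrist","wt7.png")
cv2.imwrite("pics/wt7.png",cv2.resize(im[150:400,200:500,::-1],None,fx=2.6,fy=2.4,interpolation=cv2.INTER_CUBIC))
E
```

```text
time: 9.9
eef_pos: [0.4614, 0.2813, 0.0091]
tcp_rot: [0.581, 0.814, -0.0, -0.0]
contact_force: [-2.1, -1.3, 3.5]
opening: 0.198
time: 10.4
eef_pos: [0.4614, 0.2813, 0.0086]
tcp_rot: [0.581, 0.814, 0.0, 0.0]
contact_force: [-0.7, 0.3, 0.0]
opening: 0.347
```

View pics/wt7.png

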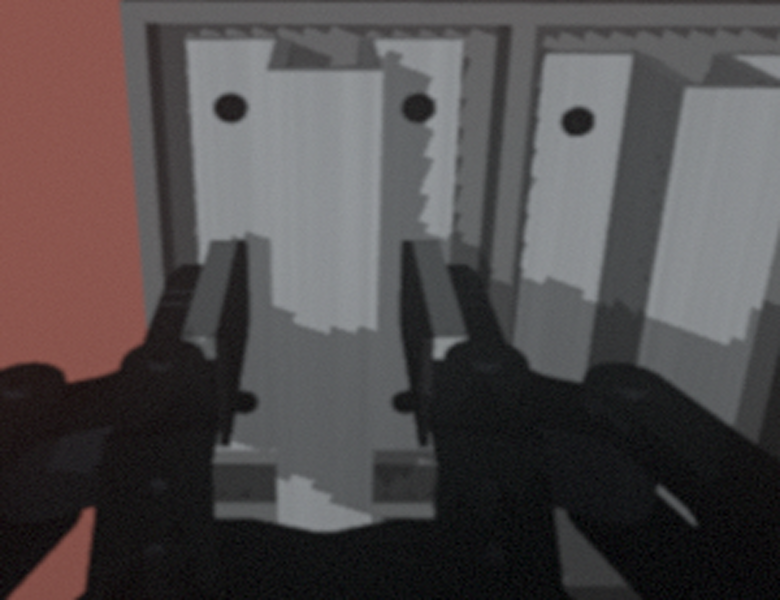

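```bash
python3 -m crank '0 0 -8 0 0 0;0 0 -25 0 0 0;0 0 -40 0 0 0;0 0 -50 0 0 0;0 0 -50 0 0 0'; python3 -m crank '0 0 0 0 0 0;0 0 0 0 0 0'; python3 - <<'E'
from h import *
np.set_printoptions(precision=4,suppress=True)
C,im=shot("wrist","wt8.png"); s=readout.get_state(); print(s["time"],s["eef_pos"])
S,_=shot("scene","sc8.png");D,_=shot("side","sd8.png")
for n in("scene","side"):print([(round(d["p"],2),np.round(np.array(d["xy"])*[640,400],1)) for d in optics.recognise(n,"reset_hole")])
print(atz(S,(225+388/7,200+217/7),.045))
a=cv2.imread("pics/sd8.png");cv2.imwrite("pics/sd9.png",cv2.resize(a[205:350,285:355],None,fx=4,fy=4,interpolation=cv2.INTER_CUBIC))
E
```

```text
time: 11.08
eef_pos: [0.4612, 0.2812, 0.1836]
tcp_rot: [0.581, 0.814, 0.0, 0.0]
contact_force: [0.2, 0.6, -0.1]
opening: 0.347
time: 11.32
eef_pos: [0.4611, 0.2812, 0.1817]
tcp_rot: [0.581, 0.814, 0.0, 0.0]
contact_force: [0.6, 0.7, -0.1]
opening: 0.351
11.375 [0.4605 0.281  0.1805]
[(0.67, array([274.5, 237. ])), (0.35, array([355.7, 196.1]))]
[]
[ 0.5673 -0.0042  0.045 ]
```

View pics/wt8.png

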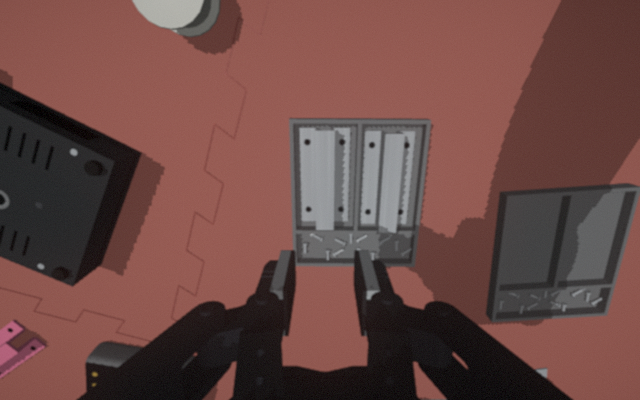

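View pics/sd9.png

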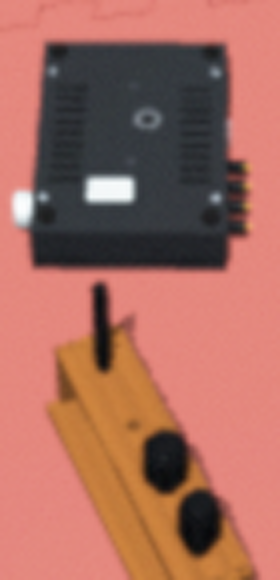

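```bash
python3 -m crank '-50 -8 -10 0 0 0;-50 -8 -10 0 0 0;-50 -8 -10 0 0 0;-50 -8 -10 0 0 0;-50 -8 -10 0 0 0'; python3 -m crank '-50 -8 -10 0 0 0;-50 -8 -10 0 0 0;-50 -8 -10 0 0 0;0 0 0 0 0 0.16;0 0 0 0 0 0.16' 0.2; python3 -m crank '0 0 0 0 0 0.16;0 0 0 0 0 0.16;0 0 0 0 0 0.16;0 0 0 0 0 0;0 0 0 0 0 0'; python3 - <<'E'
from h import *
np.set_printoptions(precision=4,suppress=True)
s=readout.get_state(); M=R.from_quat(s["tcp_rot"]).as_matrix(); p=s["eef_pos"]
print(s["time"],p,np.degrees(np.arctan2(M[1,0],M[0,0])),s["qpos"])
C,im=shot("wrist","ws.png")
for t in("reset_hole","stylus_center"):print([(round(d["p"],2),np.round(np.array(d["xy"])*[640,400],1)) for d in optics.recognise("wrist",t)])
cv2.imwrite("pics/ws2.png",cv2.resize(im[:,:,::-1],(800,500),interpolation=cv2.INTER_CUBIC))
E
```

```text
time: 12.2
eef_pos: [0.5044, 0.0303, 0.2312]
tcp_rot: [0.581, 0.814, -0.0, -0.001]
contact_force: [0.9, 0.1, -0.6]
opening: 0.349
time: 12.82
eef_pos: [0.5303, -0.1188, 0.2606]
tcp_rot: [0.706, 0.708, -0.0, -0.001]
contact_force: [0.6, -0.0, 0.0]
opening: 0.602
time: 13.45
eef_pos: [0.5304, -0.1178, 0.2611]
tcp_rot: [0.852, 0.524, -0.0, -0.0]
contact_force: [-0.1, -0.7, -0.0]
opening: 0.601
13.45 [ 0.5304 -0.1178  0.2611] 63.215486713843426 [-0.4053 -0.0273  1.8685 -0.      1.3014 -1.5086]
[(0.91, array([412.9, 140.9]))]
[(0.76, array([187.8, 222.7])), (0.23, array([181.5, 218. ]))]
```

View pics/ws2.png

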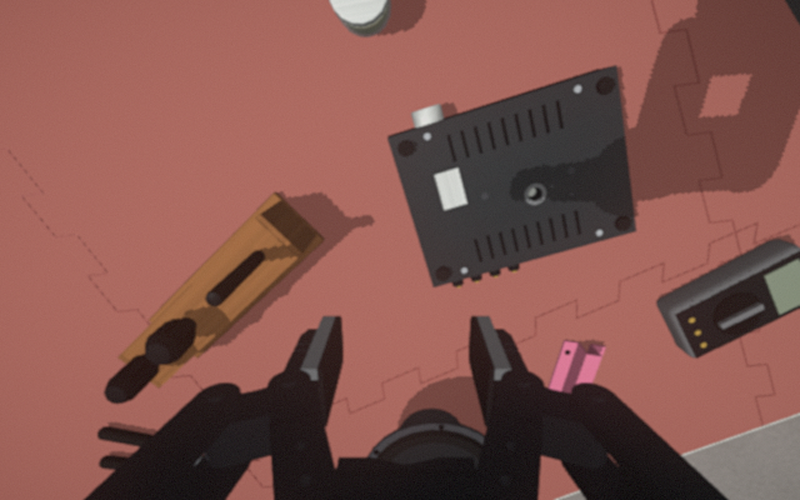

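```bash
python3 - <<'E'
import cv2,numpy as np
a=cv2.imread("pics/ws.png"); b=cv2.resize(a[130:180,400:455],None,fx=7,fy=7,interpolation=cv2.INTER_CUBIC); c=cv2.resize(a[190:250,155:220],None,fx=6,fy=6,interpolation=cv2.INTER_CUBIC)
H=max(b.shape[0],c.shape[0]); o=np.zeros((H,b.shape[1]+c.shape[1],3),np.uint8); o[:b.shape[0],:b.shape[1]]=b; o[:c.shape[0],b.shape[1]:]=c
print(b.shape); cv2.imwrite("pics/ws3.png",o)
E
```

```text
(350, 385, 3)
```

View pics/ws3.png

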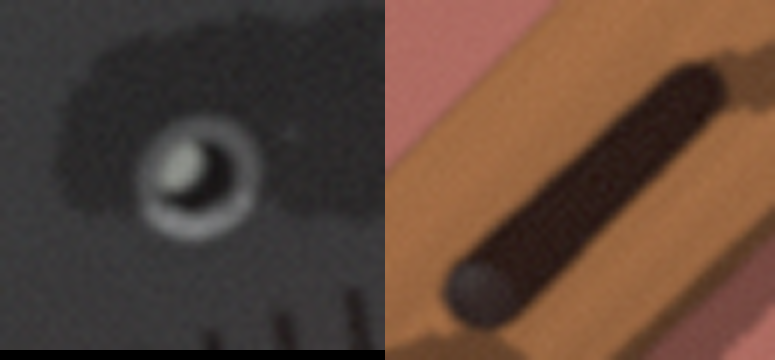

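```bash
python3 - <<'E'
from h import *
np.set_printoptions(precision=4,suppress=True)
W=cam("wrist");S=cam("scene");D=cam("side"); s=readout.get_state(); M=R.from_quat(s["tcp_rot"]).as_matrix(); p=s["eef_pos"]
print("hole W",atz(W,(428.5,155.2),.045),"S",atz(S,(280.5,231),.045),"D",atz(D,(322,234.7),.045))
t=atz(W,(171.3,238.6),.16); b=atz(W,(206.4,205.2),.07); print("top",t,"base",b)
print("side top/base",atz(D,(285+100/4,205+284/4),.16),atz(D,(285+104/4,205+366/4),.07))
c=np.array([*(t[:2]+b[:2])/2,.2]); print(M.T@(c-p)*1e3)
E
```

```text
hole W [ 0.5718 -0.005   0.045 ] S [ 0.5674 -0.004   0.045 ] D [ 0.5698 -0.0068  0.045 ]
top [ 0.5028 -0.2522  0.16  ] base [ 0.5037 -0.255   0.07  ]
side top/base [ 0.5029 -0.2506  0.16  ] [ 0.5027 -0.2526  0.07  ]
[-133.4208   37.0323   61.4426]
```

```bash
python3 -m crank '-45 12.5 10 0 0 0;-45 12.5 10 0 0 0;-43.4 12 15 0 0 0;0 0 10 0 0 0;0 0 0 0 0 0';  python3 -m crank '0 0 0 0 0 0'; python3 - <<'E'
from h import *
np.set_printoptions(precision=4,suppress=True)
s=readout.get_state(); M=R.from_quat(s["tcp_rot"]).as_matrix(); p=s["eef_pos"]
print(p,M.T@(np.array([.503,-.2525,.106])-p)*1e3)
C,im=shot("wrist","wg.png")
E
```

```text
time: 14.22
eef_pos: [0.5026, -0.2529, 0.2154]
tcp_rot: [0.852, 0.523, -0.0, -0.001]
contact_force: [0.3, -0.5, -0.9]
opening: 0.6
time: 14.35
eef_pos: [0.5036, -0.2527, 0.2171]
tcp_rot: [0.852, 0.524, 0.0, 0.0]
contact_force: [0.4, 0.0, -0.0]
opening: 0.599
[ 0.5036 -0.2527  0.2171] [ -0.1482  -0.6933 111.129 ]
```

View pics/wg.png

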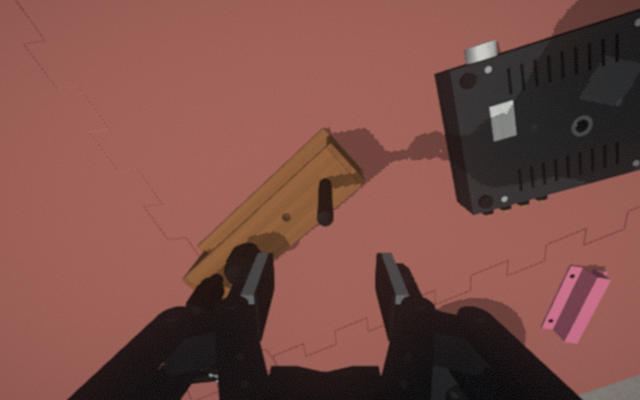

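```bash
python3 - <<'E'
from h import *
np.set_printoptions(precision=4,suppress=True)
W=cam("wrist");s=readout.get_state(); M=R.from_quat(s["tcp_rot"]).as_matrix(); p=s["eef_pos"]
for uv,z in(((325.3,219.5),.16),((325,184.5),.07)): print(M.T@(atz(W,uv,z)-p)*1e3)
E
python3 -m crank '0 0 30 0 0 0;0 0 30 0 0 0;0 0 26 0 0 0;0 0 15 0 0 0;0 0 9 0 0 0'; python3 -m crank '0 0 0 0 0 0;0 0 0 0 0 0'
```

```text
[ 0.0278 -0.0374 57.4022]
[ -0.0911   0.9619 147.4035]
time: 15.02
eef_pos: [0.5035, -0.2532, 0.1065]
tcp_rot: [0.852, 0.523, 0.0, 0.0]
contact_force: [-0.1, 0.4, -0.5]
opening: 0.6
time: 15.28
eef_pos: [0.5038, -0.254, 0.1078]
tcp_rot: [0.852, 0.523, 0.0, 0.001]
contact_force: [0.6, 0.8, 0.0]
opening: 0.602
```

```bash
python3 -m crank '0 0 0 0 0 0;0 0 0 0 0 0;0 0 0 0 0 0;0 0 0 0 0 0;0 0 0 0 0 0' -1 80; python3 -m crank '0 0 -10 0 0 0;0 0 -20 0 0 0;0 0 -30 0 0 0;0 0 -35 0 0 0;0 0 0 0 0 0'; python3 -m crank '0 0 0 0 0 0;0 0 0 0 0 0';  python3 - <<'E'
from h import *
np.set_printoptions(precision=4,suppress=True)
s=readout.get_state(); M=R.from_quat(s["tcp_rot"]).as_matrix(); p=s["eef_pos"]
print(p,np.array(M.T@(np.array([.5700,-.005,.15])-p)*1e3))
shot("side","sg.png");shot("scene","scg.png");shot("wrist","wg2.png")
a=cv2.imread("pics/sg.png");b=cv2.imread("pics/scg.png"); e=readout.get_state()["eef_pos"]
o=[]
for n,im in(("side",a),("scene",b)):
    u=proj(cam(n),e).astype(int); print(n,u); o.append(cv2.resize(im[u[1]-40:u[1]+60,u[0]-40:u[0]+40],None,fx=5,fy=5,interpolation=cv2.INTER_CUBIC))
cv2.imwrite("pics/sg2.png",np.hstack(o))
E
```

```text
time: 15.9
eef_pos: [0.5034, -0.2538, 0.1071]
tcp_rot: [0.852, 0.523, 0.0, 0.0]
contact_force: [0.4, 0.2, 1.9]
opening: 0.115
time: 16.52
eef_pos: [0.505, -0.255, 0.2068]
tcp_rot: [0.852, 0.523, 0.001, 0.004]
contact_force: [0.7, -0.6, -0.7]
opening: 0.118
time: 16.77
eef_pos: [0.5023, -0.253, 0.2]
tcp_rot: [0.852, 0.523, -0.001, -0.001]
contact_force: [-0.3, 0.1, -0.9]
opening: 0.116
[ 0.5023 -0.253   0.2   ] [251.7339 -51.7082  50.2481]
side [309 267]
scene [175 204]
```

View pics/sg2.png

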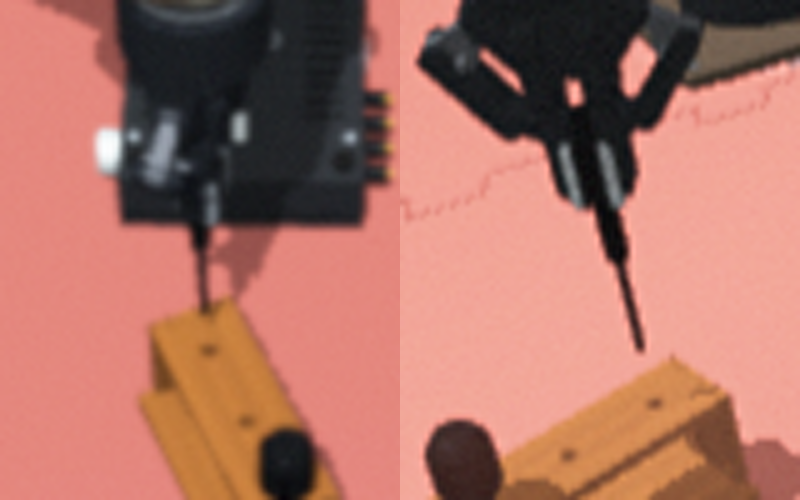

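View pics/wg2.png

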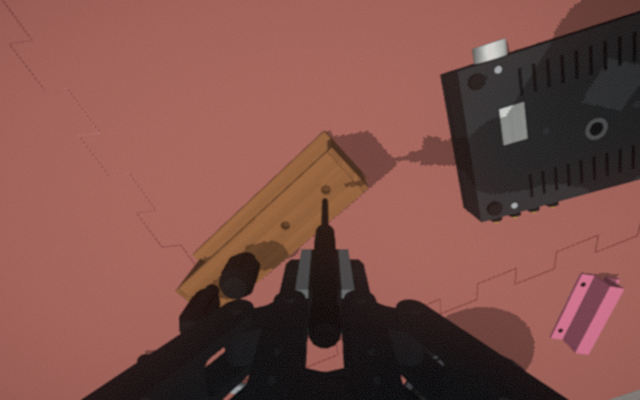

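```bash
python3 - <<'E'
from h import *
np.set_printoptions(precision=4,suppress=True)
W=cam("wrist");S=cam("scene");D=cam("side");s=readout.get_state(); M=R.from_quat(s["tcp_rot"]).as_matrix(); p=s["eef_pos"]
T,r=tri([ray(D,(310.2,290)),ray(S,(183,234))]); print(T,r,M.T@(T-p)*1e3)
T,r=tri([ray(D,(310.2,290)),ray(S,(183,234)),ray(W,(324.5,200))]); print(T,r,M.T@(T-p)*1e3)
t=atz(W,(324.5,200),p[2]-.097); print("W tip",t,M.T@(t-p)*1e3)
E
```

```text
[ 0.5008 -0.2538  0.1043] [np.float64(0.0012586190854676925), np.float64(0.001258619085467674)] [-1.3615 -1.0804 95.9981]
[ 0.501  -0.2535  0.1043] [np.float64(0.0014075177143586068), np.float64(0.0011607814985879613), np.float64(0.0005091969278910565)] [-1.0461 -1.043  96.0506]
W tip [ 0.5016 -0.2533  0.1033] [-0.5428 -0.6379 97.0016]
```

```bash
python3 -m crank '50.4 -10.2 0 0 0 0;50.4 -10.2 0 0 0 0;50.4 -10.2 5 0 0 0;50.4 -10.2 10 0 0 0;50.4 -10.2 10 0 0 0'; python3 -m crank '0 0 0 0 0 0;0 0 0 0 0 0;0 0 0 0 0 0';  python3 - <<'E'
from h import *
np.set_printoptions(precision=4,suppress=True)
s=readout.get_state(); p=s["eef_pos"];M=R.from_quat(s["tcp_rot"]).as_matrix(); print(p,s["time"])
W,wim=shot("wrist","wh.png"); shot("side","sh.png");shot("scene","sch.png")
np.savez("wh.npz",K=W[0],R=W[1],o=W[2],M=M,p=p)
h=np.array([.5705,-.005,.06]);o=[]
for n in("side","scene"):
    im=cv2.imread({"side":"pics/sh.png","scene":"pics/sch.png"}[n]); u=proj(cam(n),h).astype(int); print(n,u); o.append(cv2.resize(im[u[1]-30:u[1]+30,u[0]-30:u[0]+30],None,fx=6,fy=6,interpolation=cv2.INTER_CUBIC))
u=proj(W,h).astype(int);print(u); o=np.hstack(o); cv2.imwrite("pics/sh2.png",o)
cv2.imwrite("pics/wh2.png",cv2.resize(wim[u[1]-60:u[1]+60,u[0]-70:u[0]+70,::-1],None,fx=5,fy=5,interpolation=cv2.INTER_CUBIC))
E
```

```text
time: 17.55
eef_pos: [0.5719, -0.0041, 0.1759]
tcp_rot: [0.852, 0.523, -0.0, -0.0]
contact_force: [0.1, -1.0, -0.2]
opening: 0.122
time: 17.92
eef_pos: [0.5718, -0.0069, 0.1768]
tcp_rot: [0.853, 0.522, 0.0, 0.0]
contact_force: [-0.4, 0.2, -0.3]
opening: 0.118
[ 0.5718 -0.0069  0.1768] 17.925
side [322 231]
scene [280 227]
[326 191]
```

View pics/sh2.png

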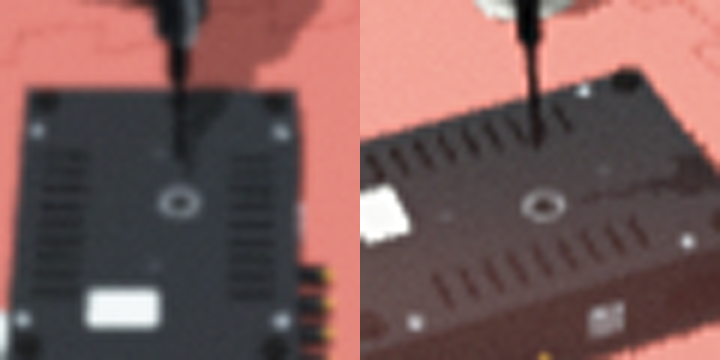

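View pics/wh2.png

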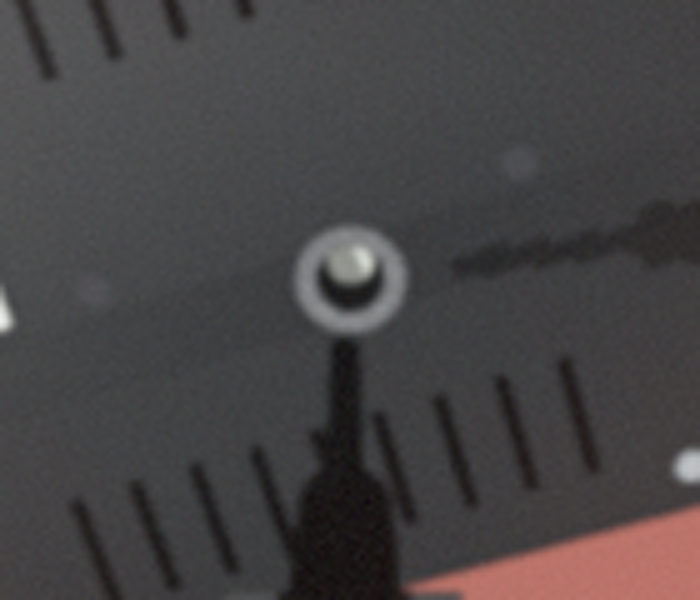

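```bash
python3 - <<'E'
from h import *
np.set_printoptions(precision=4,suppress=True)
z=np.load("wh.npz");W=(z["K"],z["R"],z["o"]);M=z["M"];p=z["p"];S=cam("scene");D=cam("side")
h=atz(W,(326.1,186.9),.045);t=atz(W,(325,199.5),p[2]-.096); print("W",h,t,M.T@(h-p)*1e3,M.T@(t-p)*1e3,M.T@(h-t)*1e3)
f=lambda u,x,y:(u[0]-30+(x-2.5)/6,u[1]-30+(y-2.5)/6)
hd,td=f((322,231),180,202),f((322,231),183,160); hs,ts=f((280,227),184,206),f((280,227),178,147)
print("D",atz(D,hd,.045),"S",atz(S,hs,.045)); H,r=tri([ray(D,hd),ray(S,hs),ray(W,(326.1,186.9))]);T,r2=tri([ray(D,td),ray(S,ts),ray(W,(325,199.5))])
print(H,r,T,r2,M.T@(H-T)*1e3,M.T@(T-p)*1e3)
E
```

```text
W [ 0.5711 -0.0056  0.045 ] [ 0.5705 -0.0065  0.0808] [  0.9002  -1.2835 131.8198] [-0.1389 -1.4056 95.9995] [ 1.0391  0.1221 35.8203]
D [ 0.5688 -0.0047  0.045 ] S [ 0.5667 -0.0044  0.045 ]
[ 0.5694 -0.0057  0.047 ] [np.float64(0.001015523943916571), np.float64(0.0003170863084064046), np.float64(0.001133323556535975)] [ 0.5699 -0.0071  0.0818] [np.float64(0.0014451074860873934), np.float64(0.001194291042493266), np.float64(0.0008069137250898433)] [ 0.9887 -1.1047 34.7288] [-0.9352 -1.5823 95.0645]
```

```bash
python3 -m crank '1 -0.4 12 0 0 0;0 0 10 0 0 0;0 0 6 0 0 0;0 0 0 0 0 0;0 0 0 0 0 0'; python3 -m crank '0 0 0 0 0 0;0 0 0 0 0 0';  python3 - <<'E'
from h import *
np.set_printoptions(precision=4,suppress=True)
s=readout.get_state(); p=s["eef_pos"];M=R.from_quat(s["tcp_rot"]).as_matrix(); print(p,s["time"])
W,wim=shot("wrist","wi.png"); shot("side","si.png");shot("scene","sci.png")
np.savez("wh.npz",K=W[0],R=W[1],o=W[2],M=M,p=p)
h=np.array([.5705,-.005,.06]);o=[]
for n in("side","scene"):
    im=cv2.imread({"side":"pics/si.png","scene":"pics/sci.png"}[n]); u=proj(cam(n),h).astype(int); o.append(cv2.resize(im[u[1]-25:u[1]+25,u[0]-25:u[0]+25],None,fx=8,fy=8,interpolation=cv2.INTER_CUBIC))
u=proj(W,h).astype(int);print(u); o=np.hstack(o); cv2.imwrite("pics/si2.png",o)
cv2.imwrite("pics/wi2.png",cv2.resize(wim[u[1]-50:u[1]+50,u[0]-60:u[0]+60,::-1],None,fx=6,fy=6,interpolation=cv2.INTER_CUBIC))
E
```

```text
time: 18.7
eef_pos: [0.5721, -0.0047, 0.1488]
tcp_rot: [0.852, 0.523, 0.0, 0.0]
contact_force: [0.2, 0.1, -1.0]
opening: 0.12
time: 18.95
eef_pos: [0.5721, -0.0047, 0.149]
tcp_rot: [0.852, 0.523, 0.0, 0.0]
contact_force: [0.1, 0.7, -0.7]
opening: 0.122
[ 0.5721 -0.0047  0.149 ] 18.95
[323 202]
```

View pics/si2.png

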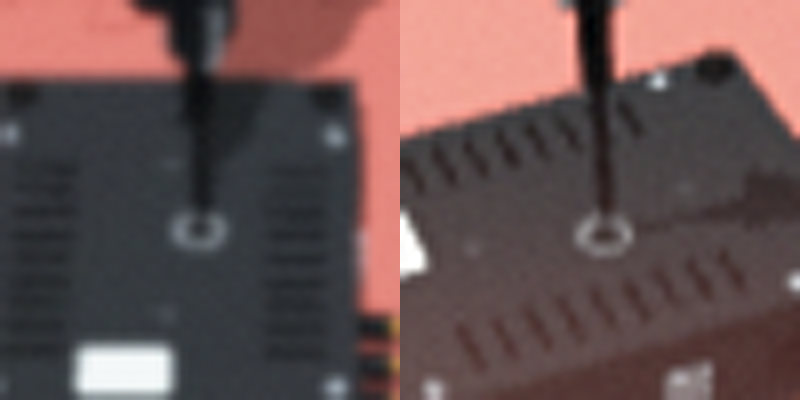

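View pics/wi2.png

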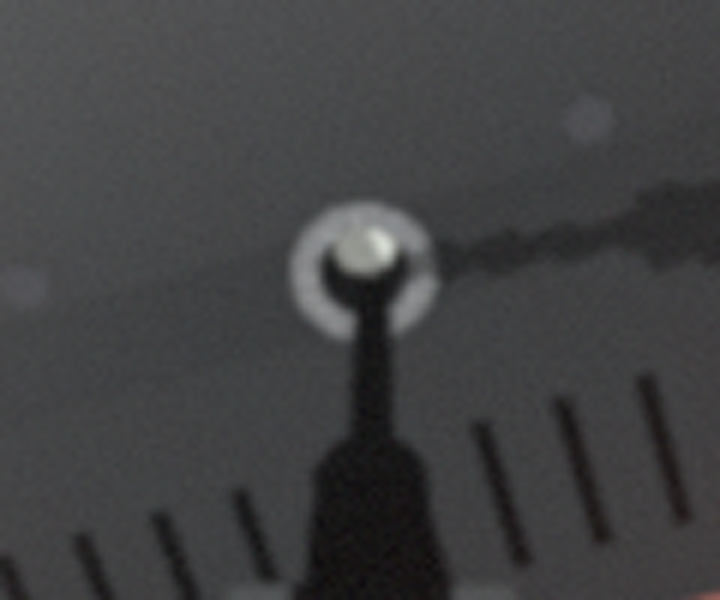

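```bash
python3 - <<'E'
from h import *
np.set_printoptions(precision=4,suppress=True)
z=np.load("wh.npz");W=(z["K"],z["R"],z["o"]);M=z["M"];p=z["p"]
f=lambda x,y:(323-60+(x-2.5)/6,202-50+(y-2.5)/6)
h=atz(W,f(364,270),.045); print(h,M.T@(h-p)*1e3)
print(M.T@(atz(W,f(371,290),p[2]-.0965)-p)*1e3, "axis at shaft top z-37:", M.T@(atz(W,f(374,435),p[2]-.037)-p)*1e3)
E
```

```text
[ 0.5703 -0.0056  0.045 ] [ -1.5832  -1.2156 104.0159]
[-0.6101 -0.8796 96.4993] axis at shaft top z-37: [-0.2504 -5.4229 36.9962]
```

```bash
python3 -m crank '-1 -0.3 0 0 0 0;0 0 5 0 0 0;0 0 5 0 0 0;0 0 5 0 0 0;0 0 0 0 0 0'; python3 -m crank '0 0 4 0 0 0;0 0 0 0 0 0'; python3 -m crank '0 0 2 0 0 0;0 0 0 0 0 0;0 0 0 0 0 0';  python3 -m crank '0 0 2 0 0 0;0 0 0 0 0 0;0 0 0 0 0 0'
```

```text
time: 19.73
eef_pos: [0.5706, -0.0054, 0.1327]
tcp_rot: [0.852, 0.523, -0.001, -0.001]
contact_force: [-0.5, 0.6, -0.3]
opening: 0.118
time: 19.98
eef_pos: [0.5714, -0.0055, 0.1298]
tcp_rot: [0.852, 0.523, 0.0, 0.0]
contact_force: [-0.1, 0.3, 0.6]
opening: 0.12
time: 20.35
eef_pos: [0.5715, -0.0055, 0.128]
tcp_rot: [0.852, 0.523, 0.0, 0.0]
contact_force: [0.7, 0.4, 2.2]
opening: 0.116
time: 20.72
eef_pos: [0.5714, -0.0055, 0.126]
tcp_rot: [0.852, 0.523, 0.0, 0.0]
contact_force: [0.5, -0.6, 3.4]
opening: 0.121
```

```bash
python3 -m crank '0 0 1 0 0 0;0 0 0 0 0 0;0 0 0 0 0 0';  python3 -m crank '0 0 0.7 0 0 0;0 0 0 0 0 0;0 0 0 0 0 0'; python3 -m crank '0 0 0.6 0 0 0;0 0 0 0 0 0;0 0 0 0 0 0'
```

```text
time: 21.1
eef_pos: [0.5714, -0.0055, 0.1248]
tcp_rot: [0.852, 0.523, 0.0, 0.0]
contact_force: [-0.2, 0.7, 4.1]
opening: 0.11
time: 21.48
eef_pos: [0.5714, -0.0055, 0.1244]
tcp_rot: [0.852, 0.523, 0.0, 0.0]
contact_force: [0.4, 0.9, 5.5]
opening: 0.117
time: 21.85
eef_pos: [0.5716, -0.0055, 0.1243]
tcp_rot: [0.852, 0.523, 0.0, 0.0]
contact_force: [-1.0, 0.9, 7.4]
opening: 0.119
```

```bash
python3 -m crank '0 0 0.4 0 0 0;0 0 0 0 0 0;0 0 0 0 0 0;0 0 0 0 0 0;0 0 0 0 0 0'; python3 - <<'E'
from h import *
W,w=shot("wrist","wf.png");shot("scene","scf.png");shot("side","sdf.png")
s=readout.get_state();print(s["time"],s["eef_pos"],s["contact_force"])
a=cv2.imread("pics/scf.png");b=cv2.imread("pics/sdf.png")
cv2.imwrite("pics/f.png",np.hstack([cv2.resize(a[160:260,220:420],None,fx=2.6,fy=4),cv2.resize(b[110:260,240:340],(270,400))]))
E
```

```text
time: 22.48
eef_pos: [0.5717, -0.0056, 0.1242]
tcp_rot: [0.852, 0.523, 0.0, 0.0]
contact_force: [-0.1, 0.2, 7.6]
opening: 0.116
22.625 [ 0.57171289 -0.0056001   0.12420807] [-0.94991589 -0.68517294  8.05543253]
```

View pics/f.png

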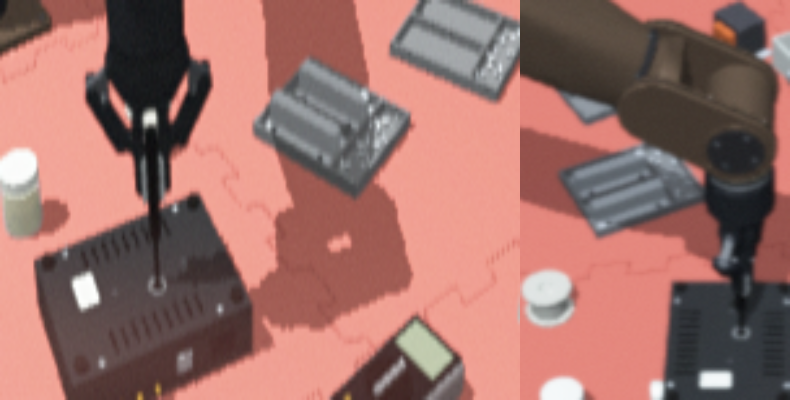

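View pics/wf.png

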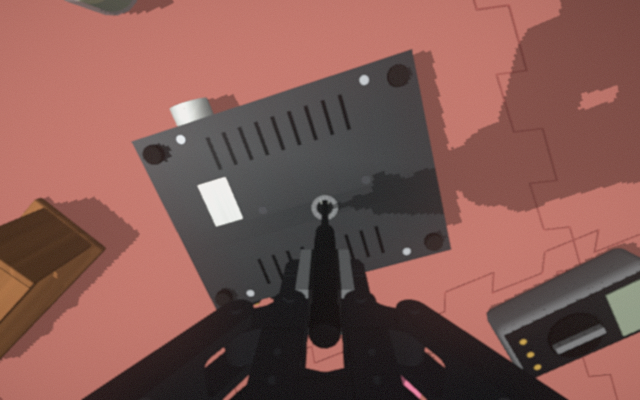

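```bash
python3 -c "from plant import ctrl; print(ctrl.sign_off())"
```

```text
the job is handed in; nothing more can be done
None
```

I lifted the bracket off the amplifier and laid it, channel up, in the empty long bay beside its twin. I then took the push stick by its handle, put its tip through the reset hole and pressed the button down. I handed the job in about 22.6 s into the 59 s limit, with the stick still gripped and pressing; the sign-off gave no verdict.

**Bracket:** The last close picture from above showed it between the bay's walls and clear of the fingers. The final scene and side pictures show it still beside the twin. I judged its place by eye against the tray walls and did not measure it after release.

**Button:** I could not read the button itself, so "fully down" rests on the push. The force rose from 0.6 N to about 5 N over roughly 5 mm, then the tool stopped moving down. It was holding about 8 N upward when I handed in, and the pictures show the tip inside the hole's rim.

**Other things:** Every move kept clear of them, and I saw none shifted in the pictures I viewed. I did not measure each one at the end.

**Disagreements:** The three cameras placed the hole up to about 4 mm apart, so I lined the tip up by comparing it with the rim in the wrist picture. One network reading of the hole was about 20 pixels off, and I did not use it.

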